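# Unhook the shoe last

## Robot

A 6-joint arm with a two-finger parallel gripper is mounted at the origin on the work surface. World frame = base frame: x ahead of the robot, y to its left, z up, the work surface at z = 0. Lengths are in mm, angles in rad, forces in N, time in s.
With the tool pointing down it reaches from about 350 to 875 mm from the base axis. Payload 4.2 kg.
Tool frame: the origin (TCP) lies on the centre line of the jaws, within the pads' length; the fingertips stand 19 mm ahead of it and the grasp point (between the pads) is the TCP (r.finger_overhang is the distance from the TCP to the fingertips, in mm); z points along the fingers, y is the line along which they close (so a half turn about z gives the same grasp; the last joint's range is limited). The gripper opens to 87 mm and grips with 3 to 60 N. Pads are 19 mm wide; open, the fingers measure 117 mm over their backs; the gripper's body (75 mm by 190 mm) begins 51 mm behind the grasp point.
Start: joints at [1.417, 0.385, 0.008, 0, -1.194, -0.259], TCP at [250.701, 572.493, 241.55] pointing down, gripper open.
Joint ranges: [-3.14, 3.14], [-1.21, 2.06], [-1.07, 1.41], [-3.16, 2.05], [-2.99, -0.16], [-3.1, 3.1]. Speed limits (rad/s): [2.79, 2.79, 3.14, 3.14, 3.14, 3.14].

## Interface

Orientations are given as a unit quaternion [w, x, y, z].
In Python, from rig import r gives the robot as it stands.
- The arm moves only by the tool carry_out, never from a script. Its argument "commands" is text: rows parted by semicolons, each of 5 numbers parted by spaces: the shift along the world's x, y, z each as a share of 15 cm, from -1 to 1, then the turn about the world's z as a share of 90 degrees, from -1 to 1, then the opening, from 0 (shut) to 1 (fully open). In form: x y z yaw hand; .... A call has 1 to 8 rows; each row is the pose to reach, as a shift and turn from the pose commanded when the call began; what a row does not reach only later rows make up. A row lasts 1/10 s, in which the tool goes at most 50 mm and 8.59 degrees, less where a joint would pass 70% of its speed; a pose out of reach is approached as far as the arm can. A call with a number of a shift or a turn outside -1 to 1 is refused whole. A call with a gripper value outside its range is refused whole. The fingers move at their own pace and stop on an object; "newtons" is the grip in N (left out, the last holds). Time passes only in rows, so rows that repeat a pose let the fingers close. It gives the time, the measured TCP pose, the force, the opening and the grip force at its end, in the units of the state.
- r.observe(): the state, without advancing time (a new reading comes with each control period).
- r.snapshot(name): name is "scene" or "top"; returns a dict with "color" (420x560x3 uint8, blue, green, red), "z_map" (420x560 float32, mm along the optical axis (not along the pixel's ray), 0 where there is no reading), "fx", "fy", "cx", "cy" (pixels), "rvec" (rotation vector, rad) and "tvec" (3), from world to camera coordinates, as OpenCV has them. Camera axes: x right, y down, z forward; pixel columns grow to the right and rows downward; lengths in mm; the calibration is good to about 2 mm. A picture is of the moment at which its call begins.
- r.sign_off(): hands the job in; it is judged then, once.
The state is a dict: "clock": time; "joints": joint angles; "qvel": joint speeds; "joint_torque": joint torques, N m; "tcp_pos": TCP position; "tcp_rot": TCP orientation; "wrist_force": force on the tool from outside, world axes, zero at the start; "torque": the same for the moment, N m; "finger_gap": opening from 0.0 (shut) to 1.0 (fully open); "gripper_force": force on a finger pad.
Only numpy, scipy, OpenCV 4.12 (cv2) and the standard library are available. Lean on these libraries where they do the work, as an engineer would, in place of code of your own. Each camera call takes 0.05 s, during which the arm holds its last target. There are 200 camera calls.

## Task

Press the sprung keeper of the hook back until it stays open, then lift the hanging shoe last off the hook and set it down (do not drop it) on its sole in the shallow metal tray. Leave it standing there by itself, and leave the spare last, the hammer and the tin where they are.

Things in the scene. Friction and masses are not known exactly. Their poses are not given: they have to be found in the camera images.
- stand: Fixed grey steel stand. Origin on the bench straight below the hook's seat; +x points from the hook's free end back to the column (roughly the world's -y), z up. A level arm 20 mm wide runs along x from -24 to +122 mm, underside z=222. Column 30 mm square at x=135, y=60; base plate 110 mm square, 10 high, centred at x=135, y=30.
- hook_seat (a point): Where the axis of the hanging bar rests in the hook, 240 mm above the bench; axes as the stand's. The seat's floor (z=236) lies between a front lip (x=-24 to -12 mm, top z=250) and a rear block (from x=12 back, top z=250).
- lamp (a point): Centre of the underside of a fixed strip lamp lying over the hook: x=14 to 50, y=-85 to 85 mm of the stand, underside z=343. An upright gripper does not fit at the keeper: lean the tool 35 to 50 degrees from vertical, fingers pointing down and along the stand's +x, hand on its -x side.
- keeper (a joint): Sprung sliding keeper: 0 = shut, 0.040 m = open. Shut, its bolt (underside z=251) bridges seat and lip and bars the way up. Pressing its push plate along the stand's +x opens it. The spring is over-centre: about 6 N at first, fading to nothing at 26 mm; let go sooner it springs shut, beyond that it snaps to 40 mm and stays open by itself (4 N).
- push_plate (a point): Centre of the face, towards the stand's -x, of the keeper's upright push plate; moves with the keeper. Plate 44 mm wide in y, 40 high (z=251 to 291), 6 thick. Shut, the face is at x=-24 mm of the stand; open, at x=16, clear of the bar.
- hung_last: Green plastic shoe last (foot form), 0.3 to 0.5 kg, 198 mm long, 54 wide, 88 high at the heel, sloping to the toe. Hangs level, sole 90 mm above the bench, its x along the stand's x, toe at the hook's free end. Origin mid-sole: x from toe (-108 mm) to heel (+90), z up. To unhook it raise it 20 to 36 mm (the arm is 44 mm above the heel), then draw it 40 mm or more along the stand's -x.
- bail (a point): Middle of the top bar of the last's steel wire bail (8 mm round): x=4, y=0, z=150 mm of the last. The bar lies along y in the hook; legs at y=-21 and +21 mm go down to the last. The centre of mass is below it.
- instep (a point): Good place to grip the last across its y: 45 mm towards the toe from the bail, 42 mm above the sole, midway between the sides. There the sides are upright and parallel, 54 mm apart, from 12 to 35 mm above the sole over 15 mm lengthwise each way; top of the instep 57 to 60 mm above the sole. Axes as the last's.
- tray_in (a point): Centre of the inner floor of a shallow open aluminium tray (fixed; inside 258 mm long in its x, 138 in y; floor 6 mm above the bench, rim 12 mm above the floor). It lies left of the stand (+y side), nearer to or farther from the robot. The last fits lengthwise along its x, either way round.
- spare_last: Bystander: a smaller green last (178 mm long) without bail, standing on the white cutting board next to the tray; origin at the middle of its sole. Leave alone.
- hammer: Bystander: hammer 240 mm long lying on the cutting board. Leave alone.
- tin: Bystander: closed steel tin, 72 mm across and 100 mm high, standing beyond the stand; origin at its foot. Leave alone.
Not all that is in view belongs to the job. Leave any pink look-alike of the hung_last alone.

How it is judged (in metres and radians):
On the way, in this order (a step that is already met when the one before it is completed fails the run):
1. the keeper has been pressed back and stays open (at least 32 of 40 mm) while the last still hangs on the hook (value of joint keeper above 0.032 m and distance between bail and hook_seat below 0.02 m), for 0.2 s.
2. the last is off the hook, held by the fingers (its bar more than 60 mm from the seat) (distance between bail and hook_seat above 0.06 m and contact force between the fingers and hung_last above 1 N), for 0.1 s.
3. the last is set down: still touched by the fingers, its sole is within 15 mm of the tray's floor, inside the tray (x of hung_last in the frame of tray_in between -0.04 and 0.04 m and y of hung_last in the frame of tray_in between -0.05 and 0.05 m and z of hung_last in the frame of tray_in between -0.006 and 0.015 m and contact force between the fingers and hung_last above 0.3 N), for 0.1 s.
At the end, for the whole second after the job is handed in: The last stands still on its sole on the tray's floor, not on the rim: underside within 6 mm of the floor, upright within 0.08 rad, its origin within 40 mm lengthwise and 50 mm crosswise of the tray's middle; released. The toe may point either way. The keeper may be open or shut (x of hung_last in the frame of tray_in between -0.04 and 0.04 m and y of hung_last in the frame of tray_in between -0.05 and 0.05 m and z of hung_last in the frame of tray_in between -0.006 and 0.006 m and angle between hung_last's own z axis and vertical below 0.08 rad and linear speed of hung_last below 0.02 m/s and angular speed of hung_last below 0.2 rad/s); the robot touches nothing.
It fails at once if the spare last is pushed more than 40 mm (distance of spare_last from where it was at the start of the episode above 0.04 m).
It fails at once if the hammer is pushed more than 40 mm (distance of hammer from where it was at the start of the episode above 0.04 m).
It fails at once if the tin is pushed more than 40 mm (distance of tin from where it was at the start of the episode above 0.04 m).
It also fails if it takes over 51 s, if anything falls off the work surface, if the arm or the gripper's body presses on something with over 40 N, if the wrist force passes 120 N, or if a joint passes its speed limit or range.

## Working session

There is one attempt and no reset: what is moved stays moved. The work goes in short steps, Python scripts to look and compute and a tool call to move; the robot and the scene stay as the last step left them, time stands still between calls to the robot, and variables do not carry over. Pictures are saved under pics/ and viewed, at most 10 in all, crops included, and the job is handed in when it is done.

Besides the shell and the picture viewer there is one more tool, called after "Call:" in YAML: its name, and indented under it one key for each argument. carry_out: Moves the arm, as the interface text tells. Its arguments: {"type":"object","properties":{"commands":{"type":"string"},"newtons":{"type":"number"}},"required":["commands"]}

```bash
ls; mkdir -p pics
cat > h.py <<'E'
import numpy as np,cv2
from rig import r
def cam(s):
    R,_=cv2.Rodrigues(np.array(s["rvec"],float)); return R,np.array(s["tvec"],float).ravel()
def pts(s):
    "world xyz per pixel from depth"
    R,t=cam(s); z=s["z_map"].astype(float); v,u=np.indices(z.shape)
    P=np.stack([(u-s["cx"])/s["fx"]*z,(v-s["cy"])/s["fy"]*z,z],-1)
    W=(P-t)@R; W[z==0]=np.nan; return W
E
python3 - <<'E'
from h import *
for n in("scene","top"):
    s=r.snapshot(n); cv2.imwrite(f"pics/{n}0.png",s["color"]); np.savez(n+"0.npz",**s)
    R,t=cam(s); print(n,-R.T@t,R[2])
print(r.observe())
E
```

```text
pics
scene [1040.66485579  718.97385545  781.15023318] [-0.50738787 -0.68765063 -0.51932086]
top [ 252.86414732  -50.14307211 1536.73233001] [ 0.18408124 -0.00295514 -0.98290659]
{'clock': 0.1, 'joints': array([ 1.41656275e+00,  3.85476687e-01,  6.75370567e-03, -4.33765995e-04,
       -1.19405073e+00, -2.58572735e-01]), 'qvel': array([-0.00032796, -0.00226767,  0.00242041,  0.00167217, -0.00163467,
        0.00240198]), 'joint_torque': array([-2.25498707e-05, -3.91685128e+01,  1.87936002e+01,  4.23187584e+00,
        1.34770072e-02, -7.44263752e-05]), 'tcp_pos': array([250.53354686, 572.021556  , 240.56752118]), 'tcp_rot': array([ 9.97857642e-04,  9.78757490e-01, -2.05018922e-01, -1.49762874e-04]), 'wrist_force': array([-0.01234086,  0.53446827,  0.15857308]), 'torque': array([-0.03163698, -0.04354708, -0.00816885]), 'gripper_force': 0.0, 'finger_gap': 1.001068573833488}
```

View pics/scene0.png

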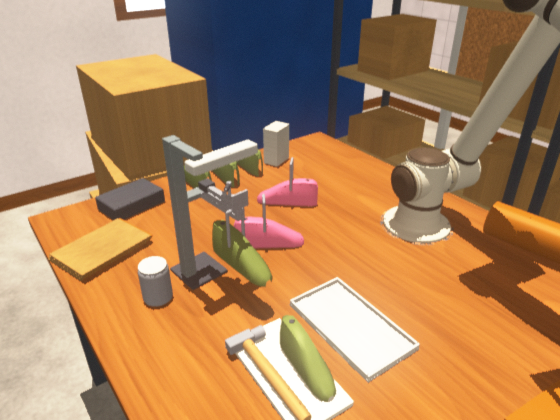

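View pics/top0.png

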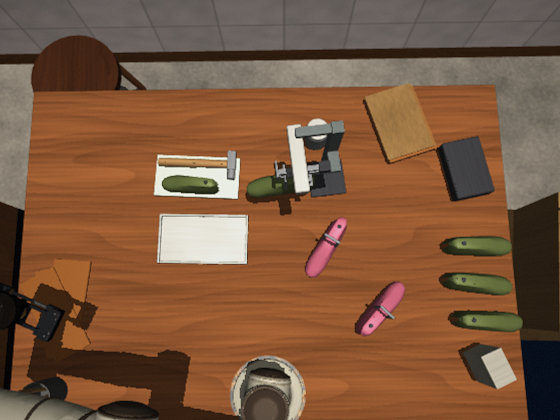

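The scene view shows the column at about (180,210), the hook at (230,195) with the green last hanging below it at (240,250), and the tray at (352,325). In the top view the lamp is at (297,158), the tray at (203,240), the hung last's toe at (265,187), and the spare last and hammer on the board at (197,177). Next I'll measure them.

Run:
```python
from h import *
def L(n): 
    d=np.load(n+"0.npz"); return {k:d[k] for k in d}
np.set_printoptions(precision=1,suppress=True)
def rect(m,name):
    p=m[:, :2].astype(np.float32); c,s,a=cv2.minAreaRect(p); b=cv2.boxPoints((c,s,a)); 
    e=b[1]-b[0]; f=b[2]-b[1]; l=e if np.hypot(*e)>np.hypot(*f) else f
    print(name,len(p),"c",np.array(c),"size",np.array(s),"long axis deg %.1f"%np.degrees(np.arctan2(l[1],l[0])),"z",np.nanpercentile(m[:,2],[5,50,95]))
def big(m):
    n,l,st,_=cv2.connectedComponentsWithStats(m.astype(np.uint8)); 
    return [(l==i) for i in range(1,n) if st[i,4]>60]
s=L("top"); W=pts(s); hsv=cv2.cvtColor(s["color"],cv2.COLOR_BGR2HSV); v,u=np.indices(W.shape[:2])
H,S,V=hsv[...,0],hsv[...,1],hsv[...,2]
z=W[...,2]
print("bench z",np.nanmedian(z[220:300,270:300]), "tray px z",z[240,203])
roi=lambda a,b,c,d:(u>a)&(u<b)&(v>c)&(v<d)
# tray
for c in big(roi(140,260,205,275)&(S<70)&(V>90)): rect(W[c],"tray")
# lamp
for c in big(roi(240,360,110,220)&(z>330)&(z<420)): rect(W[c],"z>330")
for c in big(roi(240,360,110,220)&(z>215)&(z<300)): rect(W[c],"z215-300")
for c in big(roi(240,360,110,220)&(z>80)&(z<190)&(H>30)&(H<60)&(S>60)): rect(W[c],"last")
for c in big(roi(140,260,140,205)&(H>30)&(H<60)&(S>60)): rect(W[c],"spare")
s=L("scene"); W=pts(s); hsv=cv2.cvtColor(s["color"],cv2.COLOR_BGR2HSV)
H,S,V=hsv[...,0],hsv[...,1],hsv[...,2]; z=W[...,2]
for c in big(roi(150,290,130,300)&(z>80)&(z<190)&(H>30)&(H<60)&(S>60)): rect(W[c],"S last")
for c in big(roi(150,290,130,300)&(z>330)&(z<420)): rect(W[c],"S z>330")
for c in big(roi(150,290,130,300)&(z>215)&(z<300)&(S<90)): rect(W[c],"S z215-300")
for c in big(roi(280,420,270,380)&(S<70)&(V>90)&(z<40)): rect(W[c],"S tray")
s=L("scene"); cv2.imwrite("pics/crop1.png",cv2.resize(s["color"][130:290,150:310],None,fx=3.7,fy=3.7,interpolation=cv2.INTER_CUBIC))
```

```text
bench z -0.07715859387858515 tray px z 4.8112520563030055
tray 4414 c [468.4 188.8] size [276.2 149.5] long axis deg 84.2 z [ 0.3  6.6 18.4]
z>330 1621 c [ 606.5 -141.1] size [170.9 135.9] long axis deg 6.1 z [358.8 370.2 385.5]
z215-300 642 c [ 610.8 -165.7] size [ 76.1 125.2] long axis deg -35.9 z [231.  250.1 282.3]
z215-300 215 c [596.7 -57.3] size [48.7 42.6] long axis deg 6.4 z [229.6 259.1 291.9]
last 708 c [592.4 -16.8] size [ 54.3 135.3] long axis deg -84.6 z [112.5 138.3 171.2]
spare 815 c [618.6 232.2] size [181.1  47.4] long axis deg 83.5 z [37.5 69.8 93.2]
spare 184 c [589.6  31.6] size [36.6 50.3] long axis deg -0.4 z [107.3 120.5 132.1]
S last 541 c [593.3  14. ] size [44.4 73.4] long axis deg -80.4 z [112.6 130.5 149.4]
S z>330 1909 c [ 608.1 -136.5] size [171.9 138.4] long axis deg 5.7 z [342.4 366.6 381.7]
S z215-300 1776 c [ 616.8 -122.8] size [ 88.5 194.1] long axis deg -63.8 z [225.5 254.4 289.9]
S tray 6425 c [450.2 185.5] size [290.4 170.6] long axis deg 88.3 z [ 2.6  5.5 16.9]
S tray 344 c [645.2 205.9] size [95.4 38.9] long axis deg 64.2 z [11.  13.  15.9]
```

View pics/crop1.png

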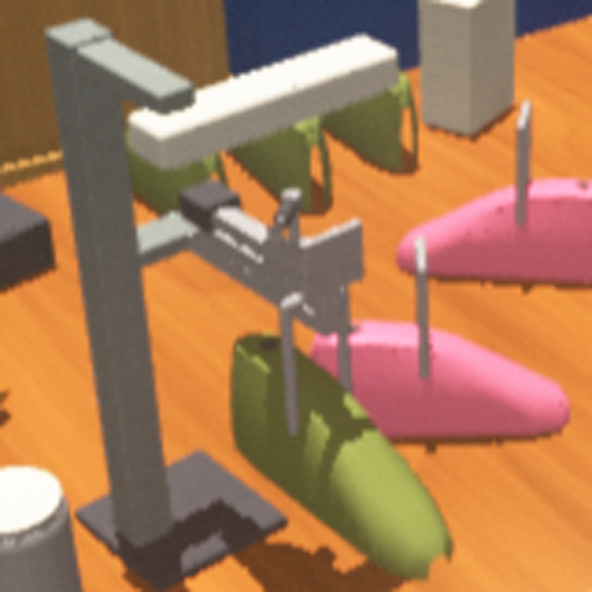

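Call:
carry_out:
  commands: "0 0 0.3 0 1; 0 0 0.6 0 1; 0 0 1 0 1; 0 0 1 0 1"

```text
clock: 0.5
tcp_pos: [251.7, 573.7, 398.6]
tcp_rot: [-0.006, 0.979, -0.205, 0.001]
wrist_force: [0.2, 0.3, 0.1]
finger_gap: 1.0
gripper_force: 0.0
```

The crop shows the keeper shut, with its push plate at crop (337,275) in front of the bail. The last's toe points to the lower right, and the lamp bar sits above and behind the plate. The stand's x runs at about -84° in the world. Next I'll refine the stand frame.

Run:
```python
from h import *
np.set_printoptions(precision=1,suppress=True)
d={n:dict(np.load(n+"0.npz")) for n in("top","scene")}
def rc(P,name):
    c,s,a=cv2.minAreaRect(P[:,:2].astype(np.float32)); print(name,len(P),np.array(c),np.array(s),"ang %.1f"%a,"z",np.percentile(P[:,2],[3,50,97]))
for n in d:
    s=d[n]; W=pts(s); hsv=cv2.cvtColor(s["color"],cv2.COLOR_BGR2HSV); S,V=hsv[...,1],hsv[...,2]; z=W[...,2]
    m=(z>335)&(z<366)&(S<60)&(V>150)&(abs(W[...,0]-600)<150)&(abs(W[...,1]+100)<100)
    if n=="top": m=(z>350)&(z<366)&(V>150)&(S<60)&(abs(W[...,0]-600)<150)&(abs(W[...,1]+100)<100)
    rc(W[m],n+" lamp")
    m=(z>252)&(z<295)&(S<90)&(abs(W[...,0]-600)<60)&(W[...,1]>-80)&(W[...,1]<0)
    P=W[m]; rc(P,n+" plate")
    # stand coords trial, angle -84
    a=np.radians(-84.); ex=np.array([np.cos(a),np.sin(a)]); ey=np.array([-ex[1],ex[0]])
    print(" plate ex",np.percentile(P[:,:2]@ex,[2,10,50,90,98])," ey",np.percentile(P[:,:2]@ey,[2,10,50,90,98]))
    # tray rim : bounding of rim points z 14..20
    m=(z>13)&(z<22)&(abs(W[...,0]-450)<110)&(abs(W[...,1]-185)<170)&(S<110)
    rc(W[m],n+" rim")
    # bail legs: grey, z 150..235
    H=hsv[...,0]
    m=(z>85)&(z<190)&(H>30)&(H<60)&(S>60)&(abs(W[...,0]-600)<60)&(W[...,1]>-150)&(W[...,1]<80)
    P=W[m];print(" last ex",np.percentile(P[:,:2]@ex,[0,.5,2,98,99.5,100]),"ey",np.percentile(P[:,:2]@ey,[.5,2,50,98,99.5]))
s=r.observe(); print(s["tcp_pos"],s["joints"],s["clock"])
```

```text
top lamp 104 [603.  -92.1] [167.5  34.6] ang 6.1 z [362.5 365.1 365.9]
top plate 128 [597.1 -57.3] [44.6 42.6] ang 6.4 z [254.4 263.6 293.5]
 plate ex [ 98.1  99.2 112.7 135.1 139. ]  ey [566.4 574.7 586.7 597.4 605.6]
top rim 546 [457.2 191. ] [270.7 150.5] ang 88.8 z [13.2 16.8 21.4]
 last ex [ 10.9  12.3  16.4 200.7 204.4 205.3] ey [560.8 561.3 579.  609.6 612.5]
scene lamp 94 [605. -88.] [168.3  38.2] ang 5.3 z [362.5 364.7 365.9]
scene plate 312 [599.6 -54.7] [43.9 49.4] ang 3.8 z [253.5 270.9 290.3]
 plate ex [ 93.4  94.2  96.  124.9 139.2]  ey [570.6 575.2 593.9 609.9 612.5]
scene rim 909 [458.8 194.1] [271.4 153.5] ang 88.3 z [13.3 16.3 19.4]
 last ex [ 11.2  12.3  13.2 106.6 167.9 186.3] ey [572.8 574.7 595.7 612.2 613.5]
[251.7 573.7 398.6] [ 1.4  0.3  0.3  0.  -1.5 -0.3] 0.5
```

Call:
carry_out:
  commands: "0.3 0.3 0 0 1; 0.6 0.6 0 0 1; 0.9 0.9 0 0 1; 1 1 0 0 1; 1 1 0 0 1"

```text
clock: 1.0
tcp_pos: [403.0, 724.2, 385.8]
tcp_rot: [0.003, 0.979, -0.206, -0.001]
wrist_force: [-0.2, 0.8, -0.4]
finger_gap: 0.999
gripper_force: 0.0
```

Call:
carry_out:
  commands: "0.2 0.35 0 0 1; 0.4 0.7 0 0 1; 0.5 0.9 0 0 1; 0.5 0.9 0 0 1; 0.5 0.9 0 0 1"

```text
clock: 1.5
tcp_pos: [430.5, 776.0, 347.7]
tcp_rot: [-0.018, 0.979, -0.205, 0.007]
wrist_force: [0.4, 0.4, 0.4]
finger_gap: 1.002
gripper_force: 0.0
```

```bash
python3 -c "
from h import *
from scipy.spatial.transform import Rotation as Ro
s=r.observe();print(s['clock'],s['tcp_pos'],s['joints'],Ro.from_quat(np.roll(s['tcp_rot'],-1)).as_matrix()[:,2])"
```

```text
1.5 [430.47638727 775.99749366 347.66938408] [ 1.2483861   0.99941322  1.40748417  0.00980152 -1.9416173  -0.0866617 ] [ 0.0204589   0.03241112 -0.99926521]
```

Call:
carry_out:
  commands: "0.5 0.9 0 0 1; 0.5 0.9 0 0 1; 0.5 0.9 0 0 1; 0.5 0.9 0 0 1"

```text
clock: 1.9
tcp_pos: [447.1, 805.9, 300.8]
tcp_rot: [-0.034, 0.978, -0.205, 0.013]
wrist_force: [0.2, -0.9, -0.3]
finger_gap: 1.002
gripper_force: 0.0
```

```bash
cat >> h.py <<'E'
from scipy.spatial.transform import Rotation as Ro
def st():
    s=r.observe();print(s['clock'],s['tcp_pos'].round(1),s['joints'].round(3),"tool z",Ro.from_quat(np.roll(s['tcp_rot'],-1)).as_matrix()[:,2].round(3),"y",Ro.from_quat(np.roll(s['tcp_rot'],-1)).as_matrix()[:,1].round(3),"F",s["wrist_force"].round(1))
E
python3 -c "
from h import *
st()"
```

```text
1.9 [447.1 805.9 300.8] [ 1.244  1.055  1.407  0.018 -1.851 -0.08 ] tool z [ 0.039  0.062 -0.997] y [-0.4   -0.914 -0.073] F [ 0.2 -0.9 -0.3]
```

Call:
carry_out:
  commands: "-0.2 -0.4 0 0 1; -0.3 -0.6 0 0 1; -0.4 -0.8 0 0 1; -0.4 -0.8 0 0 1"

```text
clock: 2.3
tcp_pos: [386.8, 684.7, 301.5]
tcp_rot: [-0.035, 0.978, -0.205, 0.013]
wrist_force: [0.1, 1.1, 0.7]
finger_gap: 0.999
gripper_force: 0.0
```

```bash
python3 -c "
from h import *
st()"
```

```text
2.3 [386.8 684.7 301.5] [ 1.269  0.618  0.532  0.02  -1.412 -0.113] tool z [ 0.041  0.064 -0.997] y [-0.4   -0.914 -0.075] F [0.1 1.1 0.7]
```

Call:
carry_out:
  commands: "0 0 0.5 0.1 1; 0 0 0.5 0.2 1; 0 0 0.5 0.3 1; 0 0 0.5 0.4 1; 0 0 0.5 0.5 1; 0 0 0.5 0.6 1; 0 0 0.5 0.7 1; 0 0 0.5 0.76 1"

```text
clock: 3.1
tcp_pos: [387.3, 685.6, 377.5]
tcp_rot: [-0.036, 0.923, 0.383, -0.008]
wrist_force: [-0.8, -0.5, 0.5]
finger_gap: 0.996
gripper_force: 0.0
```

Call:
carry_out:
  commands: "0.1 0.2 0 0.1 1; 0.2 0.4 0 0.2 1; 0.35 0.65 0.2 0.25 1; 0.5 0.9 0.4 0.25 1; 0.5 0.9 0.8 0.25 1; 0.5 0.9 1 0.25 1; 0.5 0.9 1 0.25 1; 0.5 0.9 1 0.25 1"

```text
clock: 3.9
tcp_pos: [405.6, 725.0, 440.9]
tcp_rot: [-0.042, 0.832, 0.553, 0.003]
wrist_force: [0.6, -0.1, 0.1]
finger_gap: 1.002
gripper_force: 0.0
```

```bash
python3 -c "
from h import *
st()"
```

```text
3.9 [405.6 725.  440.9] [ 1.231  0.875  1.408 -0.072 -2.046  1.477] tool z [-0.041  0.074 -0.996] y [ 0.92  -0.386 -0.067] F [ 0.6 -0.1  0.1]
```

Call:
carry_out:
  commands: "0.55 1 0.5 0 1; 0.55 1 0.5 0 1; 0.55 1 0.5 0 1; 0.55 1 0.5 0 1; 0.55 1 0.5 0 1; 0.55 1 0.5 0 1; 0.55 1 0.5 0 1; 0.55 1 0.5 0 1"

```text
clock: 4.7
tcp_pos: [414.4, 749.4, 415.8]
tcp_rot: [-0.048, 0.832, 0.552, 0.016]
wrist_force: [0.3, -0.6, -0.7]
finger_gap: 0.995
gripper_force: 0.0
```

```bash
python3 -c "
from h import *
st()"
```

```text
4.7 [414.4 749.4 415.8] [ 1.234  0.908  1.408 -0.062 -1.986  1.481] tool z [-0.026  0.098 -0.995] y [ 0.92  -0.386 -0.062] F [ 0.3 -0.6 -0.7]
```

Call:
carry_out:
  commands: "0.55 1 0.5 0 1; 0.55 1 0.5 0 1; 0.55 1 0.5 0 1; 0.55 1 0.5 0 1"

```text
clock: 5.1
tcp_pos: [421.1, 767.4, 403.2]
tcp_rot: [-0.055, 0.832, 0.551, 0.032]
wrist_force: [-0.4, -0.4, -0.4]
finger_gap: 0.996
gripper_force: 0.0
```

```bash
python3 -c "
from h import *
st()"
```

```text
5.1 [421.1 767.4 403.2] [ 1.236  0.926  1.408 -0.052 -1.933  1.483] tool z [-0.007  0.128 -0.992] y [ 0.921 -0.387 -0.056] F [-0.4 -0.4 -0.4]
```

Call:
carry_out:
  commands: "0.55 1 0.5 0 1; 0.55 1 0.5 0 1; 0.55 1 0.5 0 1; 0.55 1 0.5 0 1"

```text
clock: 5.5
tcp_pos: [427.7, 784.3, 392.6]
tcp_rot: [-0.063, 0.831, 0.55, 0.049]
wrist_force: [-0.9, -0.1, 0.7]
finger_gap: 1.0
gripper_force: 0.0
```

Call:
carry_out:
  commands: "0.55 1 0.5 0 1; 0.55 1 0.5 0 1; 0.55 1 0.5 0 1; 0.55 1 0.5 0 1"

```text
clock: 5.9
tcp_pos: [434.1, 800.5, 383.4]
tcp_rot: [-0.071, 0.831, 0.548, 0.066]
wrist_force: [-0.1, 0.1, -0.1]
finger_gap: 1.0
gripper_force: 0.0
```

Call:
carry_out:
  commands: "0.55 1 1 0 1; 0.55 1 1 0 1; 0.55 1 1 0 1"

```text
clock: 6.2
tcp_pos: [431.6, 799.1, 409.4]
tcp_rot: [-0.08, 0.829, 0.547, 0.085]
wrist_force: [0.4, 0.5, 0.0]
finger_gap: 1.001
gripper_force: 0.0
```

Call:
carry_out:
  commands: "0.55 1 1 0 1; 0.55 1 1 0 1; 0.55 1 1 0 1"

```text
clock: 6.5
tcp_pos: [429.9, 799.4, 429.4]
tcp_rot: [-0.088, 0.828, 0.545, 0.101]
wrist_force: [0.8, 0.1, 0.5]
finger_gap: 0.999
gripper_force: 0.0
```

Call:
carry_out:
  commands: "0.55 1 1 0 1; 0.55 1 1 0 1; 0.55 1 1 0 1"

```text
clock: 6.8
tcp_pos: [428.9, 800.5, 447.4]
tcp_rot: [-0.096, 0.826, 0.543, 0.118]
wrist_force: [-0.3, 0.6, 0.2]
finger_gap: 1.0
gripper_force: 0.0
```

```bash
python3 -c "
from h import *
st()"
```

```text
6.8 [428.9 800.5 447.4] [ 1.255  0.893  1.407 -0.003 -1.779  1.478] tool z [ 0.091  0.287 -0.954] y [ 0.919 -0.392 -0.03 ] F [-0.3  0.6  0.2]
```

Call:
carry_out:
  commands: "0.55 1 1 0 1; 0.55 1 1 0 1"

```text
clock: 7.0
tcp_pos: [429.6, 803.7, 461.6]
tcp_rot: [-0.104, 0.824, 0.541, 0.135]
wrist_force: [-0.0, -0.6, 0.4]
finger_gap: 0.999
gripper_force: 0.0
```

Call:
carry_out:
  commands: "0.55 1 1 0 1; 0.55 1 1 0 1; 0.55 1 1 0 1"

```text
clock: 7.3
tcp_pos: [429.3, 805.8, 477.6]
tcp_rot: [-0.112, 0.821, 0.538, 0.152]
wrist_force: [0.4, 0.2, -0.8]
finger_gap: 1.0
gripper_force: 0.0
```

Call:
carry_out:
  commands: "0.55 1 1 0 1; 0.55 1 1 0 1; 0.55 1 1 0 1"

```text
clock: 7.6
tcp_pos: [429.7, 808.8, 492.4]
tcp_rot: [-0.121, 0.819, 0.536, 0.169]
wrist_force: [0.1, 0.1, 0.1]
finger_gap: 1.001
gripper_force: 0.0
```

Call:
carry_out:
  commands: "0.55 1 1 0 1; 0.55 1 1 0 1; 0.55 1 1 0 1"

```text
clock: 7.9
tcp_pos: [430.6, 812.4, 506.2]
tcp_rot: [-0.129, 0.815, 0.533, 0.186]
wrist_force: [0.3, -0.3, -0.2]
finger_gap: 0.995
gripper_force: 0.0
```

Call:
carry_out:
  commands: "0.55 1 1 0 1; 0.55 1 1 0 1; 0.55 1 1 0 1"

```text
clock: 8.2
tcp_pos: [431.9, 816.6, 519.1]
tcp_rot: [-0.137, 0.812, 0.53, 0.203]
wrist_force: [-0.5, 0.3, 0.8]
finger_gap: 0.998
gripper_force: 0.0
```

Call:
carry_out:
  commands: "0.55 1 1 0 1; 0.55 1 1 0 1; 0.55 1 1 0 1"

```text
clock: 8.5
tcp_pos: [433.5, 821.3, 531.3]
tcp_rot: [-0.146, 0.808, 0.526, 0.221]
wrist_force: [0.2, 0.2, 1.0]
finger_gap: 0.997
gripper_force: 0.0
```

```bash
python3 -c "
from h import *
st()"
```

```text
8.5 [433.5 821.3 531.3] [ 1.276  0.832  1.407  0.059 -1.614  1.468] tool z [ 0.203  0.468 -0.86 ] y [ 0.915 -0.403 -0.003] F [0.2 0.2 1. ]
```

Call:
carry_out:
  commands: "0.55 1 1 -0.05 1; 0.55 1 1 -0.05 1"

```text
clock: 8.7
tcp_pos: [436.4, 827.9, 541.4]
tcp_rot: [-0.145, 0.824, 0.492, 0.242]
wrist_force: [-0.5, -0.6, -0.0]
finger_gap: 1.003
gripper_force: 0.0
```

Call:
carry_out:
  commands: "0.55 1 1 0 1; 0.55 1 1 0 1"

```text
clock: 8.9
tcp_pos: [440.7, 832.7, 552.4]
tcp_rot: [-0.154, 0.819, 0.488, 0.259]
wrist_force: [0.4, -0.1, -0.5]
finger_gap: 1.002
gripper_force: 0.0
```

Call:
carry_out:
  commands: "0.55 1 1 0 1; 0.55 1 1 0 1"

```text
clock: 9.1
tcp_pos: [444.3, 837.9, 562.4]
tcp_rot: [-0.163, 0.814, 0.485, 0.275]
wrist_force: [0.6, -0.4, -0.8]
finger_gap: 1.0
gripper_force: 0.0
```

Call:
carry_out:
  commands: "0.55 1 1 0 1; 0.55 1 1 0 1"

```text
clock: 9.3
tcp_pos: [447.6, 843.7, 571.7]
tcp_rot: [-0.171, 0.809, 0.481, 0.291]
wrist_force: [-0.4, -0.2, 0.1]
finger_gap: 1.0
gripper_force: 0.0
```

Call:
carry_out:
  commands: "0.55 1 1 0 1; 0.55 1 1 0 1"

```text
clock: 9.5
tcp_pos: [451.0, 849.7, 580.9]
tcp_rot: [-0.18, 0.803, 0.478, 0.307]
wrist_force: [0.6, 1.2, -1.3]
finger_gap: 1.002
gripper_force: 0.0
```

```bash
python3 -c "
from h import *
st()"
```

```text
9.5 [451.  849.7 580.9] [ 1.293  0.826  1.407  0.152 -1.439  1.387] tool z [ 0.322  0.582 -0.747] y [ 0.878 -0.479  0.005] F [ 0.6  1.2 -1.3]
```

Call:
carry_out:
  commands: "-0.02 -0.25 -0.1 -0.09 1; -0.05 -0.5 -0.2 -0.18 1; -0.08 -0.75 -0.3 -0.27 1; -0.1 -1 -0.4 -0.36 1; -0.1 -1 -0.4 -0.36 1"

```text
clock: 10.0
tcp_pos: [436.2, 702.1, 522.7]
tcp_rot: [-0.092, 0.901, 0.247, 0.344]
wrist_force: [0.8, 0.7, 0.9]
finger_gap: 0.999
gripper_force: 0.0
```

Call:
carry_out:
  commands: "0 -0.25 -0.1 -0.09 1; 0 -0.5 -0.2 -0.18 1; 0 -0.75 -0.3 -0.27 1; 0 -1 -0.4 -0.36 1; 0 -1 -0.4 -0.36 1"

```text
clock: 10.5
tcp_pos: [436.4, 551.3, 460.8]
tcp_rot: [0.01, 0.935, -0.012, 0.354]
wrist_force: [-0.0, 1.0, -0.3]
finger_gap: 0.996
gripper_force: 0.0
```

```bash
python3 -c "
from h import *
st()"
```

```text
10.5 [436.4 551.3 460.8] [ 1.346  0.296 -0.019  0.768 -1.216 -0.065] tool z [ 0.662 -0.027 -0.749] y [-0.03  -0.999  0.01 ] F [-0.   1.  -0.3]
```

Call:
carry_out:
  commands: "0.05 -0.25 -0.1 -0.09 1; 0.1 -0.5 -0.2 -0.18 1; 0.15 -0.75 -0.3 -0.27 1; 0.2 -1 -0.3 -0.36 1; 0.2 -1 -0.3 -0.36 1"

```text
clock: 11.0
tcp_pos: [467.6, 402.7, 417.9]
tcp_rot: [0.107, 0.894, -0.273, 0.338]
wrist_force: [0.2, 0.7, 0.9]
finger_gap: 1.001
gripper_force: 0.0
```

Call:
carry_out:
  commands: "0.1 -0.25 -0.1 -0.09 1; 0.2 -0.5 -0.2 -0.18 1; 0.3 -0.75 -0.2 -0.27 1; 0.35 -1 -0.2 -0.36 1; 0.35 -1 -0.2 -0.36 1"

```text
clock: 11.5
tcp_pos: [520.7, 252.6, 387.9]
tcp_rot: [0.197, 0.782, -0.513, 0.295]
wrist_force: [0.1, -0.1, 0.0]
finger_gap: 0.997
gripper_force: 0.0
```

Call:
carry_out:
  commands: "0.1 -0.25 0 -0.09 1; 0.2 -0.5 0 -0.18 1; 0.3 -0.75 0 -0.19 1; 0.4 -0.95 0 -0.19 1; 0.4 -0.95 0 -0.19 1"

```text
clock: 12.0
tcp_pos: [580.2, 109.9, 388.1]
tcp_rot: [0.238, 0.698, -0.622, 0.263]
wrist_force: [0.3, 0.7, -0.0]
finger_gap: 1.002
gripper_force: 0.0
```

```bash
python3 -c "
from h import *
st()"
```

```text
12.0 [580.2 109.9 388.1] [ 0.703  0.359 -0.049  0.583 -1.616 -0.699] tool z [ 0.072 -0.66  -0.748] y [-0.994 -0.113  0.004] F [ 0.3  0.7 -0. ]
```

Call:
carry_out:
  commands: "0.01 0 -0.3 0 0; 0.01 -0.1 -0.6 0 0; 0.03 -0.3 -0.74 0 0; 0.05 -0.5 -0.74 0 0; 0.07 -0.6 -0.74 0 0; 0.07 -0.6 -0.74 0 0"

```text
clock: 12.6
tcp_pos: [590.2, 21.8, 277.6]
tcp_rot: [0.237, 0.698, -0.621, 0.264]
wrist_force: [0.9, 1.6, 0.2]
finger_gap: 0.539
gripper_force: 0.0
```

```bash
cat >> h.py <<'E'
A=np.radians(-84.2); ex=np.array([np.cos(A),np.sin(A),0]); ey=np.array([-ex[1],ex[0],0]); O=np.array([599,-57.8,0.])
def sc(p): d=np.asarray(p)-O; return np.stack([d@ex,d@ey,d[...,2]],-1)
E
python3 -c "
from h import *
st(); print(sc(r.observe()['tcp_pos']))
s=r.snapshot('scene'); cv2.imwrite('pics/p2.png',cv2.resize(s['color'][120:300,140:340],None,fx=3,fy=3,interpolation=cv2.INTER_CUBIC))"
```

```text
12.6 [590.2  21.8 277.6] [ 0.564  0.374 -0.32   0.665 -1.313 -0.769] tool z [ 0.074 -0.66  -0.748] y [-0.993 -0.115  0.003] F [0.9 1.6 0.2]
[-80.04613439  -0.72068093 277.62389896]
```

View pics/p2.png

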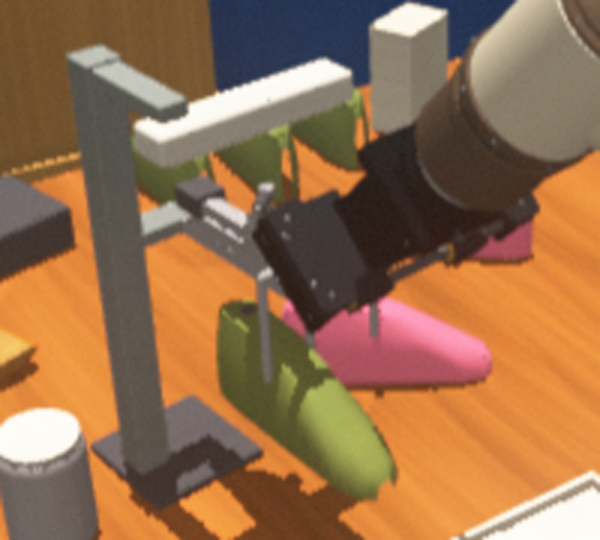

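The gripper leans in front of the plate, with its finger block around (310,260) in the crop. The last hangs undisturbed and the lamp is clear. I'll finish closing the fingers, then push.

Call:
carry_out:
  commands: "0 0 0 0 0; 0 0 0 0 0; 0 -0.1 0 0 0; 0.01 -0.1 0 0 0; 0.01 -0.15 0 0 0; 0.01 -0.2 0 0 0; 0.02 -0.2 0 0 0"

```text
clock: 13.35
tcp_pos: [592.3, -9.1, 276.8]
tcp_rot: [0.238, 0.698, -0.622, 0.263]
wrist_force: [1.1, -0.7, 0.2]
finger_gap: 0.006
gripper_force: 0.0
```

Call:
carry_out:
  commands: "0 -0.05 0 0 0; 0.01 -0.1 0 0 0; 0.01 -0.15 0 0 0; 0.02 -0.2 0 0 0; 0.02 -0.24 0 0 0; 0.03 -0.26 0 0 0; 0.03 -0.26 0 0 0"

```text
clock: 14.05
tcp_pos: [597.0, -47.8, 276.7]
tcp_rot: [0.238, 0.698, -0.622, 0.264]
wrist_force: [-0.3, -0.4, -0.9]
finger_gap: 0.006
gripper_force: 0.0
```

```bash
python3 -c "
from h import *
st(); print(sc(r.observe()['tcp_pos']))"
```

```text
14.05 [597.  -47.8 276.7] [ 0.444  0.352 -0.37   0.727 -1.235 -0.715] tool z [ 0.072 -0.661 -0.747] y [-0.994 -0.114  0.005] F [-0.3 -0.4 -0.9]
[-10.16077075  -0.93254042 276.74925179]
```

Call:
carry_out:
  commands: "-0.02 0.2 0 0 0; -0.04 0.4 0 0 0; -0.06 0.6 0 0 0; -0.08 0.9 0.1 0 0.5; -0.1 1 0.3 0 0.9; -0.1 1 0.5 0 0.9"

```text
clock: 14.65
tcp_pos: [582.3, 105.7, 352.0]
tcp_rot: [0.238, 0.7, -0.62, 0.264]
wrist_force: [-0.3, -0.0, 0.2]
finger_gap: 0.199
gripper_force: 0.0
```

Call:
carry_out:
  commands: "-0.03 0.3 0 0 0.9; -0.03 0.3 0 0 0.9"

```text
clock: 14.85
tcp_pos: [578.3, 151.8, 352.3]
tcp_rot: [0.236, 0.7, -0.62, 0.265]
wrist_force: [-0.1, -0.8, -0.6]
finger_gap: 0.371
gripper_force: 0.0
```

Run:
```python
from h import *
np.set_printoptions(precision=1,suppress=True)
st(); print(sc(r.observe()['tcp_pos']))
for n in("scene","top"):
    s=r.snapshot(n); W=sc(pts(s)); hsv=cv2.cvtColor(s["color"],cv2.COLOR_BGR2HSV); H,S=hsv[...,0],hsv[...,1]
    x,y,z=W[...,0],W[...,1],W[...,2]
    m=(z>270)&(z<291)&(abs(y)<26)&(x>-60)&(x<60); print(n,"plate x",np.percentile(x[m],[2,10,50,90]) if m.any() else 0,m.sum())
    m=(z>80)&(z<190)&(H>30)&(H<60)&(S>60)&(abs(y)<60)&(x>-150)&(x<120); print("last x",np.percentile(x[m],[.5,2,98,99.5]),"y",np.percentile(y[m],[1,50,99]),"z",np.percentile(z[m],[2,98]))
    for lo,hi in ((-95,-85),(-70,-60),(-60,-50),(-50,-40),(-40,-30)):
        q=m&(x>lo)&(x<hi)
        if q.sum()>5: print(lo,hi,"y",np.percentile(y[q],[2,98]),"z",np.percentile(z[q],[2,98]))
    if n=="scene": cv2.imwrite('pics/p3.png',cv2.resize(s['color'][120:300,140:340],None,fx=3,fy=3,interpolation=cv2.INTER_CUBIC))
```

```text
14.85 [578.3 151.8 352.3] [ 0.8  0.4 -0.1  0.6 -1.6 -0.8] tool z [ 0.1 -0.7 -0.7] y [-1.  -0.1  0. ] F [-0.1 -0.8 -0.6]
[-210.6    0.6  352.3]
scene plate x [13.5 14.2 16.1 18.4] 154
last x [-108.4 -106.8   -5.3   49.3] y [-15.8   7.3  23.9] z [109.3 165.8]
-95 -85 y [-13.6  21.4] z [109.8 126.8]
-70 -60 y [-15.9  23.5] z [124.1 140.6]
-60 -50 y [-15.   23.9] z [129.8 146.7]
-50 -40 y [-14.2  22. ] z [136.7 153.2]
-40 -30 y [-11.9  23.7] z [141.6 156.9]
top plate x [17.7 17.9 18.1 18.5] 10
last x [-107.8 -103.8   80.9   84.6] y [-28.7 -10.6  21.6] z [108.7 174.8]
-95 -85 y [-24.6  16.2] z [108.3 126.9]
-70 -60 y [-28.2  22.1] z [113.4 139.7]
-60 -50 y [-28.8  21.1] z [125.9 148.9]
-50 -40 y [-28.7  20.1] z [120.  152.7]
-40 -30 y [-27.9  21.2] z [126.3 159.7]
```

View pics/p3.png

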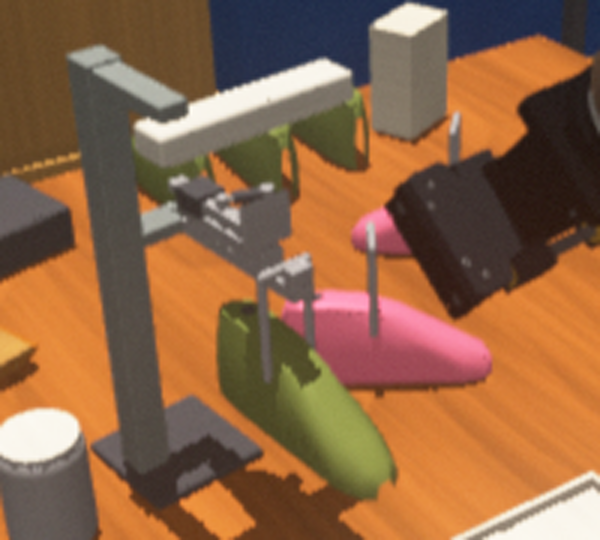

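The keeper is open, with its plate now at crop (265,215) behind the bail (face at x≈16), and the last still hangs. Next I'll approach the instep along the tool axis.

Call:
carry_out:
  commands: "0 -0.1 -0.2 0 1; 0.01 -0.2 -0.45 0 1; 0.02 -0.35 -0.7 0 1; 0.04 -0.5 -0.92 0 1; 0.04 -0.57 -0.92 0 1; 0.04 -0.57 -0.92 0 1; 0.04 -0.57 -0.92 0 1"
  newtons: 55

```text
clock: 15.65
tcp_pos: [584.8, 63.1, 215.9]
tcp_rot: [0.236, 0.698, -0.622, 0.265]
wrist_force: [0.8, 0.5, 0.4]
finger_gap: 0.988
gripper_force: 0.0
```

```bash
python3 -c "
from h import *
st(); print(sc(r.observe()['tcp_pos']))"
```

```text
15.65 [584.8  63.1 215.9] [ 0.628  0.445 -0.368  0.655 -1.246 -0.886] tool z [ 0.075 -0.659 -0.748] y [-0.993 -0.115  0.001] F [0.8 0.5 0.4]
[-121.6752213    -1.89216917  215.94669356]
```

Call:
carry_out:
  commands: "0.01 -0.1 -0.12 0 1; 0.02 -0.2 -0.24 0 1; 0.03 -0.3 -0.36 0 1; 0.04 -0.4 -0.48 0 1; 0.05 -0.46 -0.55 0 1; 0.05 -0.51 -0.61 0 1; 0.05 -0.51 -0.61 0 1"

```text
clock: 16.35
tcp_pos: [591.1, -14.4, 122.2]
tcp_rot: [0.238, 0.698, -0.621, 0.264]
wrist_force: [0.6, -1.2, 0.9]
finger_gap: 1.001
gripper_force: 0.0
```

```bash
python3 -c "
from h import *
st(); print(sc(r.observe()['tcp_pos']))
s=r.snapshot('top'); cv2.imwrite('pics/p4.png',cv2.resize(s['color'][100:230,200:380],None,fx=4,fy=4,interpolation=cv2.INTER_CUBIC))"
```

```text
16.35 [591.1 -14.4 122.2] [ 0.481  0.521 -0.548  0.826 -1.001 -1.003] tool z [ 0.072 -0.661 -0.747] y [-0.993 -0.114  0.005] F [ 0.6 -1.2  0.9]
[-43.99771588  -3.44642801 122.17575044]
```

View pics/p4.png

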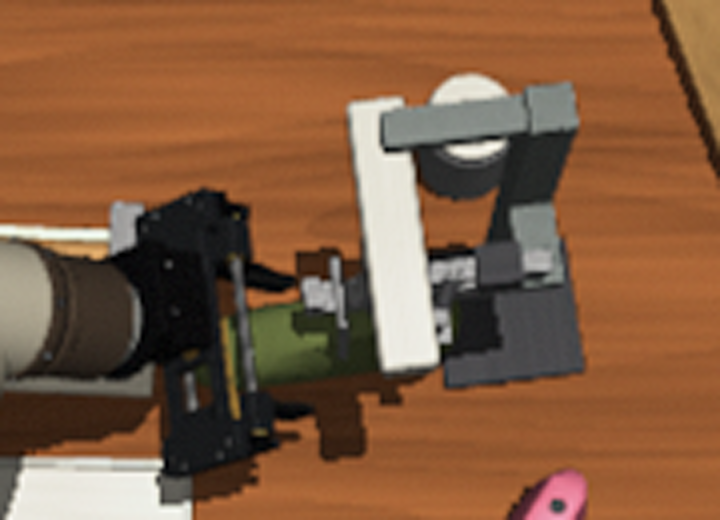

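The fingers straddle the last, with tips at crop (280,280) and (295,410) and the green instep between them at y≈340. I'll close now.

Call:
carry_out:
  commands: "0 0 0 0 0.4; 0 0 0 0 0.4; 0 0 0 0 0.4; 0 0 0 0 0.4; 0 0 0 0 0.4; 0 0 0 0 0.4"
  newtons: 55

```text
clock: 17.0
tcp_pos: [591.1, -13.9, 122.4]
tcp_rot: [0.238, 0.698, -0.621, 0.264]
wrist_force: [0.1, 0.5, -0.4]
finger_gap: 0.619
gripper_force: 54.9
```

Call:
carry_out:
  commands: "0 0 0.02 0 0.4; 0 0 0.04 0 0.4; 0 0 0.07 0 0.4; 0 0 0.1 0 0.4; 0 0 0.13 0 0.4; 0 0 0.15 0 0.4; 0 0 0.17 0 0.4; 0 0 0.17 0 0.4"

```text
clock: 17.8
tcp_pos: [591.4, -13.8, 148.3]
tcp_rot: [0.238, 0.698, -0.621, 0.264]
wrist_force: [0.3, 0.2, -4.1]
finger_gap: 0.62
gripper_force: 54.9
```

Run:
```python
from h import *
np.set_printoptions(precision=1,suppress=True)
st(); print(sc(r.observe()['tcp_pos']))
s=r.snapshot("scene"); cv2.imwrite('pics/p5.png',cv2.resize(s['color'][120:300,140:340],None,fx=3,fy=3,interpolation=cv2.INTER_CUBIC))
```

```text
17.8 [591.4 -13.8 148.3] [ 0.5  0.5 -0.5  0.8 -1.  -1. ] tool z [ 0.1 -0.7 -0.7] y [-1.  -0.1  0. ] F [ 0.3  0.2 -4.1]
[-44.5  -3.1 148.3]
```

View pics/p5.png

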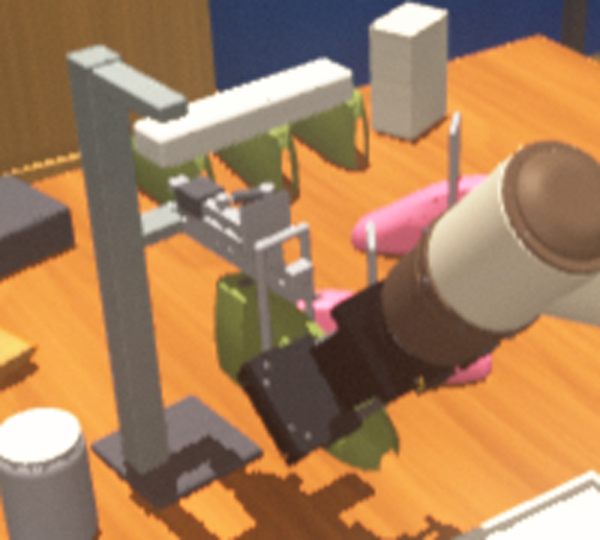

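The last is in the grip, and the bail bar at crop (283,238) stands clear above the lip. I'll draw it off along the stand's -x and carry it to the tray.

Call:
carry_out:
  commands: "-0.01 0.1 0 0 0.4; -0.02 0.2 0 0 0.4; -0.04 0.35 0 0 0.4; -0.05 0.5 0 0 0.4; -0.07 0.65 0 0 0.4; -0.08 0.8 0 0 0.4; -0.09 0.86 0 0 0.4; -0.09 0.86 0 0 0.4"

```text
clock: 18.65
tcp_pos: [577.8, 117.2, 147.6]
tcp_rot: [0.237, 0.699, -0.62, 0.264]
wrist_force: [-0.6, -0.3, -4.5]
finger_gap: 0.617
gripper_force: 54.9
```

Call:
carry_out:
  commands: "-0.1 0.1 0 -0.01 0.4; -0.2 0.2 0 -0.02 0.4; -0.35 0.35 0 -0.03 0.4; -0.5 0.5 0 -0.04 0.4; -0.65 0.65 0 -0.06 0.4; -0.75 0.75 0 -0.08 0.4; -0.79 0.79 0 -0.08 0.4; -0.79 0.79 0 -0.08 0.4"

```text
clock: 19.45
tcp_pos: [459.0, 233.8, 147.9]
tcp_rot: [-0.254, -0.658, 0.663, -0.248]
wrist_force: [-0.2, 0.1, -4.0]
finger_gap: 0.613
gripper_force: 54.9
```

Run:
```python
from h import *
np.set_printoptions(precision=1,suppress=True)
st()
for n in("scene","top"):
    s=r.snapshot(n); W=pts(s); hsv=cv2.cvtColor(s["color"],cv2.COLOR_BGR2HSV); H,S=hsv[...,0],hsv[...,1]
    x,y,z=W[...,0],W[...,1],W[...,2]
    m=(H>30)&(H<60)&(S>60)&(abs(x-458)<70)&(y>40)&(y<360)&(z>60)
    print(n,m.sum(),"x",np.percentile(x[m],[1,50,99]),"y",np.percentile(y[m],[.5,2,98,99.5]),"z",np.percentile(z[m],[2,98]))
    m=(z>13)&(z<22)&(abs(x-458)<110)&(abs(y-190)<160)&(S<110); P=W[m]
    print("rim",cv2.minAreaRect(P[:,:2].astype(np.float32)))
s=r.snapshot("scene"); cv2.imwrite('pics/p6.png',cv2.resize(s['color'][200:400,200:450],None,fx=3,fy=3,interpolation=cv2.INTER_CUBIC))
```

```text
19.45 [459.  233.8 147.9] [ 1.   0.5 -0.3  0.4 -1.4 -1.2] tool z [-0.  -0.7 -0.7] y [-1.  0.  0.] F [-0.2  0.1 -4. ]
scene 294 x [448.3 464.1 477.4] y [119.4 123.4 216.7 217.2] z [183.3 202.6]
rim ((459.24822998046875, 193.86431884765625), (271.96337890625, 152.8771514892578), 88.27244567871094)
top 1003 x [432.  452.2 485.2] y [102.3 105.1 278.5 282.3] z [143.4 206.3]
rim ((456.4302062988281, 185.35049438476562), (259.8668212890625, 150.47938537597656), 88.50232696533203)
```

View pics/p6.png

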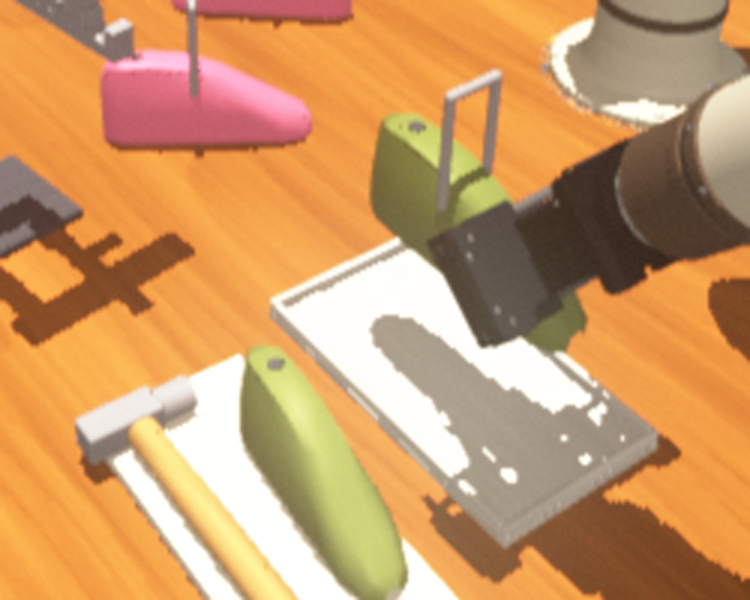

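The last is level over the tray, with heel at crop (400,180) and bail upright, and centred at x≈458. Lowering now.

Call:
carry_out:
  commands: "0 0 -0.15 0 0.4; 0 0 -0.3 0 0.4; 0 0 -0.45 0 0.4; 0 0 -0.55 0 0.4; 0 0 -0.63 0 0.4; 0 0 -0.67 0 0.4; 0 0 -0.69 0 0.4; 0 0 -0.69 0 0.4"

```text
clock: 20.4
tcp_pos: [459.4, 233.7, 44.5]
tcp_rot: [-0.254, -0.658, 0.664, -0.248]
wrist_force: [-0.3, 0.3, -3.9]
finger_gap: 0.613
gripper_force: 54.9
```

Call:
carry_out:
  commands: "0 0 -0.01 0 0.4; 0 0 -0.02 0 0.4; 0 0 -0.03 0 0.4; 0 0 -0.03 0 0.4"

```text
clock: 20.8
tcp_pos: [459.1, 233.6, 39.8]
tcp_rot: [-0.254, -0.658, 0.664, -0.248]
wrist_force: [0.4, 0.3, -4.3]
finger_gap: 0.619
gripper_force: 54.9
```

Call:
carry_out:
  commands: "0 0 -0.005 0 0.4; 0 0 -0.01 0 0.4; 0 0 -0.01 0 0.4"

```text
clock: 21.1
tcp_pos: [459.2, 233.6, 38.8]
tcp_rot: [-0.254, -0.658, 0.664, -0.249]
wrist_force: [-1.0, 0.5, -0.5]
finger_gap: 0.614
gripper_force: 54.9
```

Call:
carry_out:
  commands: "0 0 -0.005 0 0.4; 0 0 -0.01 0 0.4; 0 0 -0.01 0 0.4"

```text
clock: 21.4
tcp_pos: [459.2, 233.6, 38.7]
tcp_rot: [-0.255, -0.658, 0.664, -0.249]
wrist_force: [-4.0, 2.1, 6.5]
finger_gap: 0.616
gripper_force: 54.9
```

Call:
carry_out:
  commands: "0 0 0 0 0.7; 0 0 0 0 1; 0 0 0 0 1; 0 0 0 0 1; 0 0 0 0 1; 0 0 0 0 1"

```text
clock: 22.0
tcp_pos: [459.2, 233.5, 36.7]
tcp_rot: [-0.254, -0.658, 0.664, -0.248]
wrist_force: [-0.1, -0.0, 0.1]
finger_gap: 0.985
gripper_force: 0.0
```

Call:
carry_out:
  commands: "0 0.1 0.12 0 1; 0 0.2 0.24 0 1; 0 0.35 0.4 0 1; 0 0.5 0.6 0 1; 0 0.7 0.8 0 1; 0 0.8 0.95 0 1; 0 0.8 0.95 0 1"

```text
clock: 22.7
tcp_pos: [460.2, 356.8, 182.2]
tcp_rot: [-0.25, -0.659, 0.664, -0.248]
wrist_force: [-0.4, -0.2, 0.4]
finger_gap: 1.0
gripper_force: 0.0
```

Run:
```python
from h import *
np.set_printoptions(precision=1,suppress=True)
st()
for n in("scene","top"):
    s=r.snapshot(n); W=pts(s); hsv=cv2.cvtColor(s["color"],cv2.COLOR_BGR2HSV); H,S=hsv[...,0],hsv[...,1]
    x,y,z=W[...,0],W[...,1],W[...,2]
    m=(H>30)&(H<60)&(S>60)&(abs(x-458)<70)&(y>40)&(y<330)&(z>10)
    print(n,m.sum(),"x",np.percentile(x[m],[1,50,99]),"y",np.percentile(y[m],[.5,2,98,99.5]),"z",np.percentile(z[m],[.5,2,98]))
s=r.snapshot("scene"); cv2.imwrite('pics/p7.png',cv2.resize(s['color'][200:400,200:450],None,fx=3,fy=3,interpolation=cv2.INTER_CUBIC))
```

```text
22.7 [460.2 356.8 182.2] [ 1.1  0.6 -0.   0.3 -1.6 -1.2] tool z [-0.  -0.7 -0.8] y [-1.  0.  0.] F [-0.4 -0.2  0.4]
scene 1037 x [443.6 464.4 482.6] y [121.6 128.  295.5 297.6] z [22.3 25.3 93.4]
top 947 x [431.7 452.4 481.1] y [102.2 105.8 286.5 292.9] z [25.9 29.1 96.9]
```

View pics/p7.png

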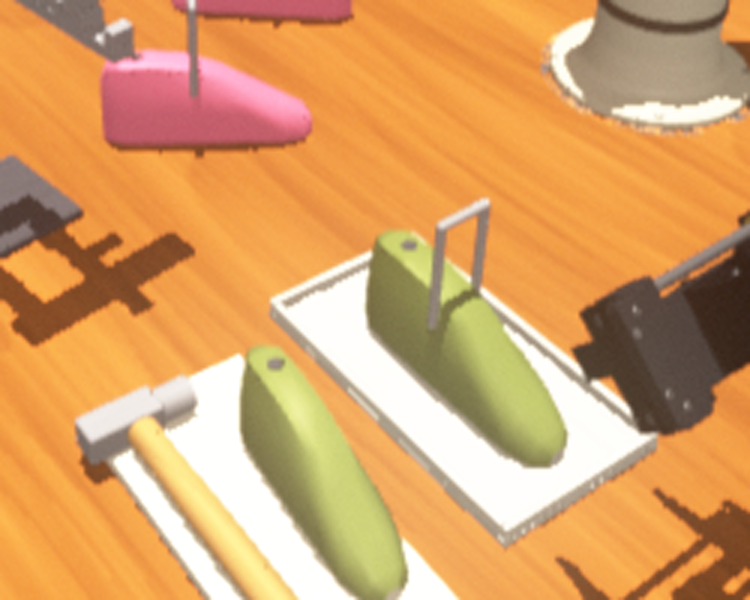

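The last stands upright on its sole inside the tray, at crop (465,350), and the gripper is clear. The hammer and spare last have not moved. Handing in.

```bash
python3 -c "
from h import *
print(r.sign_off())"
```

```text
the job is handed in; nothing more can be done
None
```

The keeper was pressed open and stayed open, and the last was lifted off and set down on its sole in the tray, released and standing by itself; I handed the job in at about 23 s, and no verdict was shown.

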